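# Index the load cell turntable and hold the press arm at its stop

### The job

Turn the turntable of the load cell fixture one step counter-clockwise (seen from above) so that it clicks home in its next position, leaving the spring-loaded press arm at rest meanwhile. Then swing the press arm by its upright pin against its spring, in over the load cell that has just arrived, right up to its stop, and finish with the gripper still holding it there: do not let go. Leave the loose things around the fixture where they lie.

Things in the scene. Friction and masses are not known exactly. Their poses are not given: they have to be found in the camera images.
- fixture: Dark steel base plate, 320 x 330 x 12 mm, fixed to the bench, yawed. Origin on the bench right under the turntable's axis; the plate spans -150 to +170 mm in its x, -150 to +180 mm in its y; z up. A grey detent housing (40 x 66 mm, 76 mm high) stands at (-115, +115) mm; two stop pins (10 mm thick, 84 mm high) stand beside the press arm's pivot.
- turntable (a joint): Turntable angle about its vertical axis, rad, growing counter-clockwise from above. About 0 at the start; next position 1.047 (60 degrees). It has a detent every 60 degrees: leaving one takes up to about 5 N at a peg (most 0.26 rad out), it balances halfway (0.52), and beyond that the table draws itself on to the next. Range -2.2 to 3.2, so it can be turned too far.
- table_centre (a point): On the turntable's axis at the disc's top face, 32 mm above the bench. Disc radius 130 mm. Six load cells (aluminium, 70 x 22 x 22 mm, tops 54 mm above the bench) lie on it radially, radius 40 to 110 mm, every 60 degrees. Six equal upright index pegs stand near the rim at radius 118 mm, midway between the cells.
- peg_right (a point): Centre of the top end of an index peg, 62 mm above the bench: steel, 12 mm thick, standing 30 mm out of the disc at radius 118 mm. At the start on the robot's side to the right, at fixture (-59, -102) mm; one step takes it along the arc to fixture (+59, -102) mm. About 48 mm free on each side along the arc.
- peg_near (a point): The same point of the next peg clockwise, at the start the peg at fixture (-118, 0) mm, nearest the robot; one step takes it to fixture (-59, -102) mm.
- next_gauge (a point): Middle of the top of the load cell that the step brings to the station, 54 mm above the bench; at the start at fixture (+65, +37) mm.
- station (a point): Fixed point of the fixture at (0, +75, 56) mm, where the press arm's rubber pad comes when the arm is at its stop; after the step the next cell's gauge lies right under it.
- press_arm (a joint): Angle of the press arm about its vertical pivot, rad, growing counter-clockwise seen from above. The spring keeps it at 0 (arm swung off the turntable); its stop is at 1.22. The spring asks for about 2 N at the pin at the start and 7.5 N at the stop, and throws the arm back if it is let go.
- press_pin (a point): On the axis of the arm's handle pin at half its height, 107 mm above the bench: an upright steel pin 14 mm thick, from 82 to 132 mm above the bench, at the free end of the arm, 141 mm from the pivot axis. At rest at fixture (+34, +233) mm; at the stop at fixture (0, +75) mm.
- pivot_axis (a point): On the press arm's vertical pivot axis, 82 mm above the bench, at fixture (+130, +130) mm, over a round post (to 98 mm high). The press arm is an aluminium bar 18 mm wide and 12 mm thick, its top 82 mm above the bench, reaching 141 mm from this axis to the handle pin, with a small rubber pad under its end.
- spare_cell: Loose load cell 70 x 22 x 22 mm lying on the bench right of the fixture; not part of the job. Origin under its middle.
- adhesive_jar: Loose amber jar, 44 mm across, 60 mm high, standing beyond the fixture; not part of the job. Origin under its middle.
- tweezers: Loose steel tweezers, about 125 x 12 x 9 mm, lying on the bench left of the fixture; not part of the job. Origin under the middle.

How it is judged:
On the way:
1. the turntable rests in its next position while the press arm is still at rest (value of joint turntable between 0.9872 and 1.1072 rad and velocity of joint turntable between -0.1 and 0.1 rad/s and value of joint press_arm below 0.2 rad), for 0.2 s.
At the end, for the whole second after the job is handed in: The turntable stands within 0.06 rad of its next position (1.047), the next cell's gauge within 8 mm of the station, and the fingers hold the press arm, with more than 2 N, within 0.07 rad of its stop (above 1.15 rad) through the last second (value of joint turntable between 0.9872 and 1.1072 rad and value of joint press_arm above 1.15 rad and contact force between the fingers and press_arm above 2 N and horizontal distance between next_gauge and station below 0.008 m); the arm keeps its last pose, push and grip.
It fails at once if the press arm is swung in while the turntable is not in its next position (value of joint press_arm above 0.5 rad and value of joint turntable below 0.9 rad).
It fails at once if the spare cell is shifted by more than 30 mm (distance of spare_cell from where it was at the start of the episode above 0.03 m).
It fails at once if the jar is shifted by more than 30 mm (distance of adhesive_jar from where it was at the start of the episode above 0.03 m).
It fails at once if the tweezers pair is shifted by more than 30 mm (distance of tweezers from where it was at the start of the episode above 0.03 m).
It also fails if it takes over 54 s, if anything falls off the work surface, if the arm or the gripper's body presses on something with over 40 N, if the wrist force passes 120 N, or if a joint passes its speed limit or range.

### The arm

A 6-joint arm with a two-finger parallel gripper is mounted at the origin on the work surface. World frame = base frame: x ahead of the robot, y to its left, z up, the work surface at z = 0. Lengths are in m, angles in rad, forces in N, time in s.
With the tool pointing down it reaches from about 0.35 to 0.85 m from the base axis. Payload 8.1 kg.
Tool frame: the origin (TCP) lies on the centre line of the jaws, within the pads' length; the fingertips stand 17 mm ahead of it and the grasp point (between the pads) lies 2 mm behind it; z points along the fingers, y is the line along which they close (so a half turn about z gives the same grasp; the last joint's range is limited). The gripper opens to 93 mm and grips with 3 to 60 N. Pads are 15 mm wide; open, the fingers measure 128 mm over their backs; the gripper's body (75 mm by 188 mm) begins 65 mm behind the grasp point.
Start: joints at [1.186, 0.13, 1.488, -0, 1.523, -0.085], TCP at [0.177, 0.573, 0.236] pointing down, gripper open.
Joint ranges: [-2.96, 2.96], [-0.89, 2.26], [0.02, 2.5], [-1.34, 4.48], [0, 2.73], [-2.66, 2.66]. Speed limits (rad/s): [2.39, 2.39, 2.79, 3.14, 3.14, 3.14].

### API

Orientations are given as a rotation vector (axis times angle).
In Python, from plant import status, eyes, robot gives the robot as it stands. The module is installed in compiled form; this text tells all that it offers.
- The arm moves only by the tool servo_tool, never from a script. Its argument "plan" is text: rows parted by semicolons, each of 4 numbers parted by spaces: the shift along the tool's x, y, z in m, then the turn about the tool's z in degrees. A call has 1 to 12 rows; each row is the pose to reach, as a shift and turn from the pose commanded when the call began, along the tool's axes at that moment; what a row does not reach only later rows make up. A row lasts 1/12 s, in which the tool goes at most 41.7 mm and 7.16 degrees, less where a joint would pass 70% of its speed; a pose out of reach is approached as far as the arm can. A call with a gripper value outside its range is refused whole. "grip" is the closure, from -1 (fully open) to 1 (shut), set as the call begins (left out, the last holds). The fingers move at their own pace and stop on an object; "grip_force" is the grip in N (left out, the last holds). Time passes only in rows, so rows that repeat a pose let the fingers close. It gives the time, the measured TCP pose, the force, the opening and the grip force at its end, in the units of the state.
- status.read_state(): the state, without advancing time (a new reading comes with each control period).
- eyes.read_camera(name): name is "scene" or "top" or "wrist"; returns a dict with "image" (420x560x3 uint8, blue, green, red), "fovy" (degrees; the focal length in pixels is half the picture's height over the tangent of half this angle, whatever the lens; pixels are square), "cx", "cy" (the principal point, pixels), "world_from_camera" (4x4, takes a point from camera to world coordinates); the wrist camera has in their place "hand_eye" (4x4, takes a point from camera to tool coordinates, whose origin is the TCP and whose axes are the flange's). Camera axes: x right, y down, z forward; pixel columns grow to the right and rows downward; lengths in m; the calibration is good to about 2 mm. A picture is of the moment at which its call begins: read the wrist's pose just before it. There is no depth.
- robot.close_job(): hands the job in; it is judged then, once.
The state is a dict: "t": time; "q": joint angles; "dq": joint speeds; "joint_torque": joint torques, N m; "tool_pos": TCP position; "orientation": TCP orientation; "force": force on the tool from outside, world axes, zero at the start; "wrist_torque": the same for the moment, N m; "opening": finger opening in m; "gripper_force": force on a finger pad.
Only numpy, scipy, OpenCV 4.12 (cv2) and the standard library are available. Lean on these libraries where they do the work, as an engineer would, in place of code of your own. Each camera call takes 0.05 s, during which the arm holds its last target. There are 200 camera calls.

## Working session

There is one attempt and no reset: what is moved stays moved. The work goes in short steps, Python scripts to look and compute and a tool call to move; the robot and the scene stay as the last step left them, time stands still between calls to the robot, and variables do not carry over. Pictures are saved under pics/ and viewed, at most 10 in all, crops included, and the job is handed in when it is done.

Besides the shell and the picture viewer there is one more tool, called after "Call:" in YAML: its name, and indented under it one key for each argument. servo_tool: Moves the arm, as the interface text tells. Its arguments: {"type":"object","properties":{"plan":{"type":"string"},"grip":{"type":"number"},"grip_force":{"type":"number"}},"required":["plan"]}

```bash
mkdir -p pics
python3 - <<'E'
from plant import status, eyes
import cv2,numpy as np
s=status.read_state();print(s['t'],s['tool_pos'],s['orientation'],s['opening'])
for n in("scene","top"):
    c=eyes.read_camera(n);cv2.imwrite(f"pics/{n}0.png",c["image"])
    np.save(n+".npy",{k:v for k,v in c.items() if k!='image'},allow_pickle=True)
    print(n,c['fovy'],c['cx'],c['cy'],np.round(c['world_from_camera'],4).tolist())
E
```

```text
0.0 [0.17698291 0.57274218 0.23460173] [-4.69140555e-01 -3.10595363e+00  2.80451816e-03] 0.09322253790849935
scene 42.39333676309037 290.93441094488026 208.59038655711714 [[0.7142, 0.5717, -0.4038, 1.1084], [0.6997, -0.5704, 0.4302, -0.4844], [0.0156, -0.5898, -0.8074, 1.0824], [0.0, 0.0, 0.0, 1.0]]
top 54.34033014502835 285.48296320580266 203.07846670450343 [[-0.0173, -0.9814, 0.1912, 0.4379], [-0.9998, 0.0155, -0.0111, 0.0103], [0.008, -0.1914, -0.9815, 0.9429], [0.0, 0.0, 0.0, 1.0]]
```

View pics/top0.png

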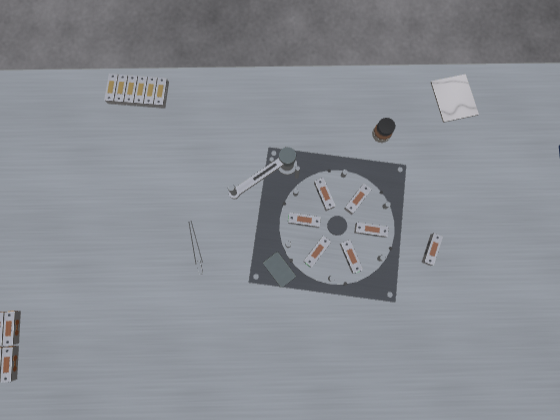

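View pics/scene0.png

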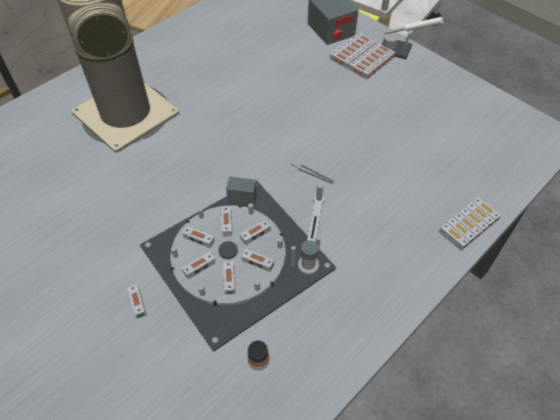

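Both views show the fixture ahead of the robot. In the top view the hub is near (337,226), the press pivot near (288,158) and the handle pin near (233,190). The fixture's +x points up in that image and +y points left. I'll take its pose from the six orange gauges, and check it against the peg, hub and plate.

```bash
cat > h.py <<'E'
import numpy as np,cv2
def ray(c,uv,z):
    f=210/np.tan(np.radians(c['fovy'])/2);T=c['world_from_camera']
    d=T[:3,:3]@np.array([(uv[0]-c['cx'])/f,(uv[1]-c['cy'])/f,1]);o=T[:3,3]
    return (o+d*(z-o[2])/d[2])[:2]
def proj(c,p):
    f=210/np.tan(np.radians(c['fovy'])/2);T=np.linalg.inv(c['world_from_camera'])
    q=T[:3,:3]@np.array(p)+T[:3,3];return q[:2]/q[2]*f+[c['cx'],c['cy']]
def load(n): return np.load(n+".npy",allow_pickle=True).item()
def gauges(im,c,near,rad):
    h=cv2.cvtColor(im,cv2.COLOR_BGR2HSV)
    m=((h[...,0]<18)&(h[...,1]>100)&(h[...,2]>60)).astype(np.uint8)
    n,l,st,ce=cv2.connectedComponentsWithStats(m)
    return np.array([ray(c,ce[i],.054) for i in range(1,n) if st[i,4]>15 and np.hypot(*(ce[i]-near))<rad])
def fit(g,guess):
    o=g.mean(0);d=g-o;a=np.arctan2(d[:,1],d[:,0])
    y=np.angle(np.exp(6j*(a-np.pi/6)).mean())/6   # cells at 30+60k deg in fixture
    k=np.round((guess-y)/(np.pi/3));return o,y+k*np.pi/3,np.hypot(d[:,0],d[:,1])
E
python3 - <<'E'
from h import *
F=[]
for n,near in(("top",(337,226)),("scene",(228,250))):
    c=load(n);im=cv2.imread(f"pics/{n}0.png");g=gauges(im,c,near,75)
    o,y,r=fit(g,-0.1);print(n,len(g),o,np.degrees(y),r.round(4));F.append((o,y))
o=np.mean([f[0] for f in F],0);y=np.mean([f[1] for f in F])
R=np.array([[np.cos(y),-np.sin(y)],[np.sin(y),np.cos(y)]])
W=lambda x,yy:o+R@[x/1000,yy/1000]
for nm,p,z in(("peg_r",(-59,-102),62),("peg_near",(-118,0),62),("pin",(34,233),132),("pivot",(130,130),98),("plate",(170,-150),12),("plate",(-150,-150),12),("plate",(-150,180),12)):
    w=W(*p);print(nm,w.round(4),*[proj(load(n),[*w,z/1000]).round(1) for n in("top","scene")])
ims=[]
for n,b in(("top",(215,140,410,305)),("scene",(135,170,340,345))):
    im=cv2.imread(f"pics/{n}0.png");c=load(n);s=2 if 0 else 3
    big=cv2.resize(im,None,fx=s,fy=s,interpolation=cv2.INTER_CUBIC)
    for p,z in(((-59,-102),62),((-118,0),62),((34,233),132),((130,130),98),((170,-150),12),((-150,-150),12),((0,0),32)):
        q=(proj(c,[*W(*p),z/1000])+.5)*s;cv2.circle(big,tuple(int(v) for v in q),4,(0,255,0),1)
    ims.append(cv2.resize(big[b[1]*s:b[3]*s,b[0]*s:b[2]*s],(585,495)))
    cv2.imwrite(f"pics/{n}_c.png",ims[-1])
E
```

```text
top 6 [ 0.56270019 -0.11400422] -9.205327495725234 [0.0749 0.075  0.0751 0.0755 0.0747 0.0754]
scene 6 [ 0.56462832 -0.11048298] -9.285632390260858 [0.076  0.075  0.0749 0.0755 0.0751 0.0757]
peg_r [ 0.489  -0.2034] [381.5 256.8] [172.4 248.3]
peg_near [ 0.4472 -0.0933] [331.  277.5] [198.7 208.9]
pin [0.6347 0.1123] [230.5 185.2] [319.6 186.1]
pivot [ 0.7129 -0.0048] [287.2 152.8] [308.5 246.4]
plate [ 0.7074 -0.2876] [406.2 164.7] [210.3 349.9]
plate [ 0.3915 -0.2362] [393.6 302.2] [138.4 242.9]
plate [0.4445 0.0895] [246.7 280.5] [255.9 178.9]
```

View pics/top_c.png

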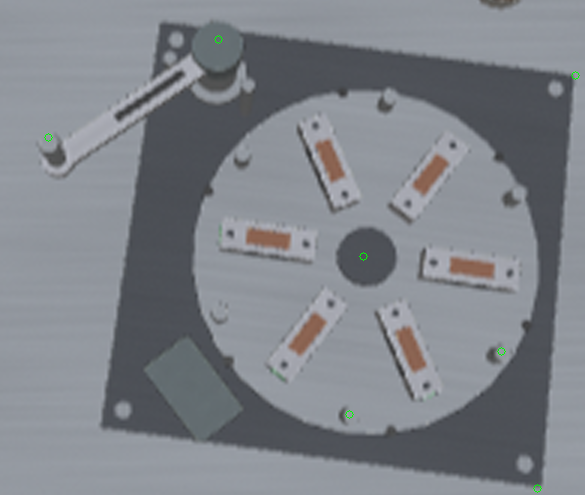

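View pics/scene_c.png

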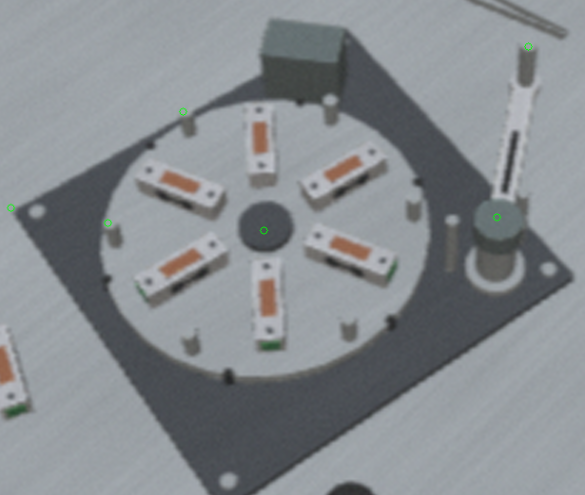

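Both crops show the projected points landing on the right features. Pin and pivot match closely, and the peg tops are within about 1–3 px. I'll move above peg_right and refine with the wrist camera.

```bash
cat >> h.py <<'E'
from scipy.spatial.transform import Rotation as Ro
O=np.array([.5637,-.1122]);YAW=np.radians(-9.25)
def W(x,y,o=None):
    o=O if o is None else o
    return o+np.array([[np.cos(YAW),-np.sin(YAW)],[np.sin(YAW),np.cos(YAW)]])@[x/1000,y/1000]
def yang(R): return np.degrees(np.arctan2(R[1,1],R[0,1]))
def row(s,p,ang=None):
    "tool-frame shift (m) and turn (deg) from state s to world p with tool y at angle ang"
    R=Ro.from_rotvec(s['orientation']).as_matrix();d=R.T@(np.array(p)-s['tool_pos'])
    t=0 if ang is None else (yang(R)-ang)
    return d.round(4).tolist()+[round(float(t),1)]
E
python3 - <<'E'
from h import *;from plant import status
s=status.read_state();print(yang(Ro.from_rotvec(s['orientation']).as_matrix()),row(s,[.489,-.2034,.22],-39.25))
E
```

```text
72.82061878461997 [-0.5274, -0.6494, 0.0157, 112.1]
```

Call:
servo_tool:
  plan: "-0.024 -0.03 0 5;-0.048 -0.06 0.005 10;-0.072 -0.09 0.008 15;-0.096 -0.12 0.011 20;-0.12 -0.148 0.014 26;-0.144 -0.177 0.016 31;-0.168 -0.207 0.016 36;-0.192 -0.236 0.016 41;-0.216 -0.266 0.016 46;-0.24 -0.296 0.016 51;-0.264 -0.325 0.016 56;-0.288 -0.354 0.016 61"
  grip: 0.2
  grip_force: 20

```text
t: 1.1
tool_pos: [0.3478, 0.1482, 0.2195]
orientation: [1.986, 2.434, 0.0]
force: [0.6, 1.1, -0.1]
opening: 0.0375
gripper_force: 0.0
```

Run:
```python
from h import *;from plant import status
s=status.read_state();print(s['t'],s['tool_pos'],s['opening'],s['dq'],row(s,[.489,-.2034,.22],-39.25))
```

```text
1.1 [0.34777891 0.14823303 0.21946497] 0.0374523070618507 [-1.20151162 -0.07672325  0.05062688  0.00140859  0.01917187 -0.15089946] [-0.3728, 0.0677, -0.0005, 50.8]
```

Call:
servo_tool:
  plan: "-0.037 0.007 0 5;-0.075 0.013 0 10;-0.112 0.02 0 15;-0.15 0.026 0 20;-0.187 0.033 0 26;-0.225 0.04 0 31;-0.262 0.046 0 36;-0.3 0.053 0 41;-0.337 0.06 0 46;-0.36 0.064 0 49;-0.3745 0.066 0 51;-0.3745 0.066 0 51"

```text
t: 2.1
tool_pos: [0.4892, -0.2057, 0.2188]
orientation: [-2.84, -1.341, 0.002]
force: [0.0, 0.1, 0.3]
opening: 0.037
gripper_force: 0.0
```

Run:
```python
from h import *;from plant import status,eyes
s=status.read_state();c=eyes.read_camera("wrist");cv2.imwrite("pics/w1.png",c['image'])
s['c']={k:v for k,v in c.items() if k!='image'};np.save("w1.npy",s,allow_pickle=True)
print(s['t'],s['tool_pos'],s['opening'],row(s,[.489,-.2034,.22],-39.25),c['hand_eye'].round(3).tolist())
T=np.eye(4);T[:3,:3]=Ro.from_rotvec(s['orientation']).as_matrix();T[:3,3]=s['tool_pos']
c['world_from_camera']=T@c['hand_eye']
for p,z in(((-59,-102),.062),((-118,0),.062),((0,0),.032)):print(p,proj(c,[*W(*p),z]))
```

```text
2.1 [ 0.48915579 -0.20566755  0.21880093] 0.03699104082571454 [0.0017, -0.0016, -0.0012, -0.2] [[0.001, -0.962, -0.274, 0.076], [1.0, 0.001, -0.0, 0.003], [0.001, -0.274, 0.962, -0.151], [0.0, 0.0, 0.0, 1.0]]
(-59, -102) [275.61296649 195.86701774]
(-118, 0) [152.0065516  127.03831989]
(0, 0) [275.39515995  54.88686317]
```

View pics/w1.png

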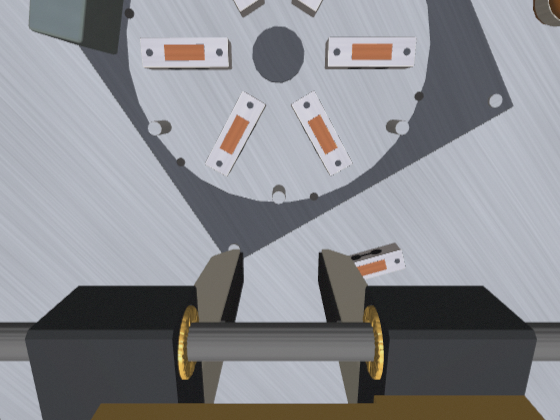

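The wrist view shows peg_right's top at about (279,198), against (275.6,195.9) predicted. Peg_near (155,128) and the hub (277,54) show the same shift of about 2 mm, so I'll correct the origin by that. The fingers straddle the peg line, so I'll go down and close.

Call:
servo_tool:
  plan: "0.0015 0 0.03 0;0.0015 0 0.06 0;0.0015 0 0.09 0;0.0015 0 0.115 0;0.0015 0 0.135 0;0.0015 0 0.15 0;0.0015 0 0.158 0;0.0015 0 0.162 0;0.0015 0 0.162 0"

```text
t: 2.9
tool_pos: [0.4896, -0.201, 0.0572]
orientation: [-2.836, -1.349, 0.001]
force: [0.3, -0.6, 0.3]
opening: 0.0372
gripper_force: 0.0
```

Call:
servo_tool:
  plan: "0 0 0 0;0 0 0 0;0 0 0 0;0 0 0 0;0 0 0 0;0 0 0 0"
  grip: 1
  grip_force: 15

```text
t: 3.4
tool_pos: [0.4906, -0.2022, 0.0584]
orientation: [2.837, 1.348, 0.001]
force: [-0.2, 0.1, 3.4]
opening: 0.0113
gripper_force: 15.0
```

```bash
sed -i 's/^O=np.*]);Y/O=np.array([.5650,-.1135]);Y/' h.py
python3 - <<'E'
from h import *;from plant import status
s=status.read_state();print(s['t'],s['tool_pos'],s['opening'],s['force'],yang(Ro.from_rotvec(s['orientation']).as_matrix()))
p=s['tool_pos'][:2]-O;print(np.hypot(*p),np.degrees(np.arctan2(p[1],p[0])-YAW)%360)
# arc in tool frame: x radial inward?, from geometry radius .118
for i in range(0,61,5):
    a=np.radians(240+i)+YAW;q=O+.118*np.array([np.cos(a),np.sin(a)]);a0=np.radians(240)+YAW;q0=O+.118*np.array([np.cos(a0),np.sin(a0)])
    print(i,row(s,[*(s['tool_pos'][:2]+q-q0),s['tool_pos'][2]]))
E
```

```text
3.4 [ 0.4905806  -0.20218708  0.05840609] 0.0113138910214333 [-0.18167671  0.09934745  3.3605036 ] -39.17905403759403
0.11577411802193446 239.24920211622404
0 [0.0, 0.0, 0.0, 0.0]
5 [0.0004, 0.0103, 0.0, 0.0]
10 [0.0018, 0.0205, 0.0, 0.0]
15 [0.004, 0.0305, 0.0, 0.0]
20 [0.0071, 0.0404, 0.0001, 0.0]
25 [0.011, 0.0499, 0.0001, 0.0]
30 [0.0157, 0.059, 0.0001, 0.0]
35 [0.0213, 0.0677, 0.0001, 0.0]
40 [0.0275, 0.0759, 0.0001, 0.0]
45 [0.0345, 0.0835, 0.0001, 0.0]
50 [0.042, 0.0904, 0.0001, 0.0]
55 [0.0502, 0.0967, 0.0001, 0.0]
60 [0.0589, 0.1023, 0.0001, 0.0]
```

Peg gripped, with an opening of 11.3 mm. Next I'll carry it along the arc in two equal 30° calls, turning with it.

Call:
servo_tool:
  plan: "0.0001 0.005 0 -2.5;0.0004 0.0103 0 -5;0.001 0.0154 0 -7.5;0.0018 0.0205 0 -10;0.0028 0.0255 0 -12.5;0.004 0.0305 0 -15;0.0055 0.0355 0 -17.5;0.0071 0.0404 0 -20;0.009 0.0452 0 -22.5;0.011 0.0499 0 -25;0.0133 0.0545 0 -27.5;0.0158 0.059 0 -30"

```text
t: 4.4
tool_pos: [0.5464, -0.2266, 0.0584]
orientation: [-2.39, -2.039, -0.001]
force: [0.0, 3.7, 6.3]
opening: 0.0117
gripper_force: 15.0
```

Call:
servo_tool:
  plan: "0.0001 0.005 0 -2.5;0.0004 0.0103 0 -5;0.001 0.0154 0 -7.5;0.0018 0.0205 0 -10;0.0028 0.0255 0 -12.5;0.004 0.0305 0 -15;0.0055 0.0355 0 -17.5;0.0071 0.0404 0 -20;0.009 0.0452 0 -22.5;0.011 0.0499 0 -25;0.0133 0.0545 0 -27.5;0.0158 0.059 0 -30"

```text
t: 5.4
tool_pos: [0.6068, -0.2193, 0.0584]
orientation: [-1.779, -2.587, -0.002]
force: [-5.4, 7.5, 9.2]
opening: 0.0113
gripper_force: 15.0
```

Call:
servo_tool:
  plan: "0 0 0 0;0 0 0 0;0 0 0 0"

```text
t: 5.65
tool_pos: [0.6068, -0.2193, 0.0584]
orientation: [-1.782, -2.586, -0.002]
force: [-3.3, 6.2, 7.5]
opening: 0.0115
gripper_force: 15.0
```

Run:
```python
from h import *;from plant import status,eyes
s=status.read_state();print(s['t'],s['tool_pos'],s['opening'],s['force'],yang(Ro.from_rotvec(s['orientation']).as_matrix()))
c=eyes.read_camera("scene");cv2.imwrite("pics/s2.png",c['image'])
g=gauges(c['image'],c,(228,250),75)
a=np.degrees(np.arctan2(*(g-[.5646,-.1105]).T[::-1]))+9.29;print(a.round(1)%60, len(g))
p=s['tool_pos'][:2]-O;print(np.hypot(*p),np.degrees(np.arctan2(p[1],p[0])-YAW)%360)
```

```text
5.65 [ 0.60681147 -0.21934525  0.05836758] 0.01154279637800533 [-3.27619031  6.23911541  7.4891307 ] 20.86256502160291
[31.5 31.7 31.3] 3
0.11380428665528193 300.80523623333784
```

The peg is carried to about 61°. I'll release it so the detent can centre the table, then lift.

Call:
servo_tool:
  plan: "0 0 0 0;0 0 0 0;0 0 0 0;0 0 0 0;0 0 0 0"
  grip: 0.2

```text
t: 6.12
tool_pos: [0.6064, -0.2209, 0.0574]
orientation: [-1.784, -2.586, 0.0]
force: [0.6, 0.4, 0.3]
opening: 0.0364
gripper_force: 0.0
```

Call:
servo_tool:
  plan: "0 0 -0.02 0;0 0 -0.045 0;0 0 -0.08 0;0 0 -0.115 0;0 0 -0.14 0;0 0 -0.14 0"

```text
t: 6.62
tool_pos: [0.6097, -0.2223, 0.2057]
orientation: [1.777, 2.577, 0.003]
force: [0.3, -0.2, 0.4]
opening: 0.0372
gripper_force: 0.0
```

Run:
```python
from h import *;from plant import status,eyes
s=status.read_state();c=eyes.read_camera("wrist")
T=np.eye(4);T[:3,:3]=Ro.from_rotvec(s['orientation']).as_matrix();T[:3,3]=s['tool_pos'];print(s['t'],s['tool_pos'],s['q'])
c['world_from_camera']=T@c['hand_eye'];g=gauges(c['image'],c,(280,100),220)
print(np.c_[np.hypot(*(g-O).T),(np.degrees(np.arctan2(*(g-O).T[::-1])-YAW))%360].round(3))
for p in((0,75),(34,233)):print(W(*p))
for n in("top","scene"):
    c=eyes.read_camera(n);cv2.imwrite(f"pics/{n}3.png",c['image'])
    o=dict(top=[.5627,-.114],scene=[.5646,-.1105])[n]
    g=gauges(c['image'],c,dict(top=(337,226),scene=(228,250))[n],75)-o
    print(n,np.c_[np.hypot(*g.T),(np.degrees(np.arctan2(*g.T[::-1])-YAW))%360].round(3).tolist())
# press targets
piv=W(130,130)
for d in(0,35,70):
    a=np.radians(132.98+d)+YAW;q=piv+.141*np.array([np.cos(a),np.sin(a)])
    print(d,q.round(4),"tool y",np.degrees(a)-90,"q1",np.degrees(np.arctan2(q[1],q[0])))
a=np.radians(133)+YAW;q=piv+.141*np.array([np.cos(a),np.sin(a)])
print(row(s,[*q,.2],np.degrees(a)-90))
```

```text
6.6167 [ 0.60973111 -0.22231398  0.20572404] [-4.28580015e-01  2.65144952e-01  1.39025446e+00 -4.27399023e-05
  1.47499450e+00 -7.91838677e-01]
[[7.50000e-02 3.12120e+01]
 [7.60000e-02 2.11675e+02]
 [7.50000e-02 3.31145e+02]
 [7.60000e-02 2.71242e+02]
 [2.08000e-01 2.65698e+02]]
[ 0.57705569 -0.03947527]
[0.63601089 0.11100491]
top [[0.075, 31.522], [0.075, 331.6], [0.075, 91.464], [0.075, 271.463], [0.075, 151.233], [0.075, 211.386]]
scene [[0.078, 151.392], [0.075, 91.549], [0.075, 31.268], [0.08, 271.252], [0.076, 331.354]]
0 [0.6359 0.1112] tool y 33.72999999999999 q1 9.916892639012522
35 [0.5828 0.0451] tool y 68.72999999999996 q1 4.421283133265327
70 [ 0.5772 -0.0396] tool y 103.72999999999999 q1 -3.9198546331739728
[0.3025, 0.1429, 0.0044, -12.9]
```

View pics/top3.png

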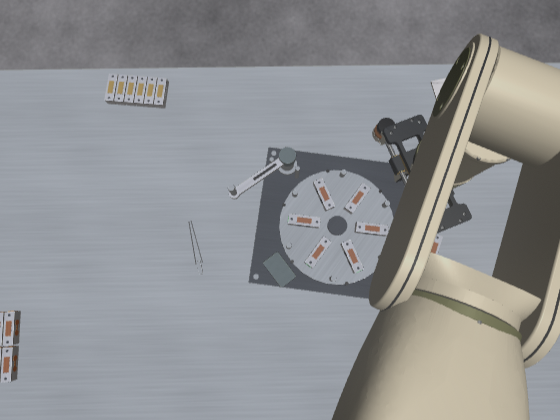

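The top view shows the table advanced one step. The cells sit at 31.4° modulo 60, so about +61.4° relative to the start, at rest. The press arm is still at rest with its pin near (233,190). I'll move above the pin and look again.

Call:
servo_tool:
  plan: "0.015 0.007 0 -1;0.045 0.021 0 -2;0.081 0.038 0 -4;0.117 0.055 0.002 -5;0.153 0.072 0.004 -7;0.189 0.089 0.004 -8;0.225 0.106 0.004 -10;0.255 0.12 0.004 -11;0.28 0.132 0.004 -12;0.295 0.139 0.004 -13;0.3025 0.143 0.004 -13;0.3025 0.143 0.004 -13"
  grip: 0

```text
t: 7.77
tool_pos: [0.6315, 0.1151, 0.1917]
orientation: [-1.475, -2.771, 0.002]
force: [0.1, 0.2, 0.5]
opening: 0.0465
gripper_force: 0.0
```

Run:
```python
from h import *;from plant import status,eyes
s=status.read_state();c=eyes.read_camera("wrist")
T=np.eye(4);T[:3,:3]=Ro.from_rotvec(s['orientation']).as_matrix();T[:3,3]=s['tool_pos'];print(s['t'],s['tool_pos'],s['dq'].round(3) if hasattr(s['dq'],'round') else s['dq'])
c['world_from_camera']=T@c['hand_eye'];im=c['image'].copy()
for p,z in(((34,233),.132),((34,233),.082),((130,130),.098)):
    q=proj(c,[*W(*p),z]);print(p,z,q.round(1))
    cv2.circle(im,tuple(int(v) for v in q.clip(-99,999)),4,(0,255,0),1)
cv2.imwrite("pics/w4.png",im)
np.save("w4.npy",{k:v for k,v in c.items() if k!='image'},allow_pickle=True)
```

```text
7.7667 [0.63150492 0.1150986  0.19168702] [-0.049 -0.013  0.003 -0.017  0.004 -0.026]
(34, 233) 0.132 [281.9 241. ]
(34, 233) 0.082 [281.9 217.7]
(130, 130) 0.098 [280.8 389.1]
```

View pics/w4.png

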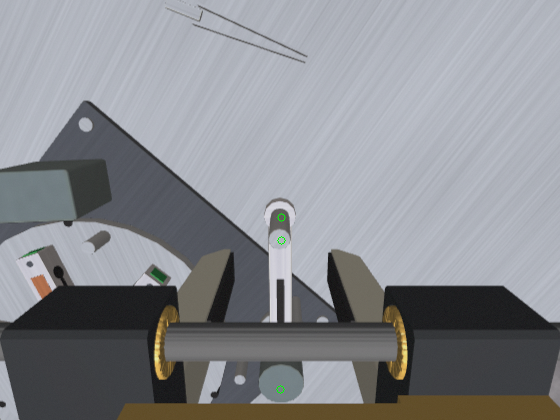

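The wrist view shows the pin top at (281,240) and the pivot post at (281,388). Both are within about 1 px of prediction, so the model pose is good. I'll descend partway and settle.

Call:
servo_tool:
  plan: "0 0 0.01 0;0 0 0.02 0;0 0 0.03 0;0 0 0.03 0;0 0 0.03 0;0 0 0.03 0"

```text
t: 8.32
tool_pos: [0.6326, 0.1123, 0.1634]
orientation: [-1.48, -2.771, 0.0]
force: [0.2, -0.2, -0.5]
opening: 0.0465
gripper_force: 0.0
```

Run:
```python
from h import *;from plant import status
s=status.read_state();print(s['t'],s['tool_pos'],yang(Ro.from_rotvec(s['orientation']).as_matrix()));print(row(s,[*W(34,233),.109],33.73))
```

```text
8.3167 [0.63259878 0.11230733 0.16342602] 33.77817140036243
[-0.003, 0.0021, 0.0544, 0.0]
```

Call:
servo_tool:
  plan: "-0.003 0.002 0.012 0;-0.003 0.002 0.025 0;-0.003 0.002 0.038 0;-0.003 0.002 0.048 0;-0.003 0.002 0.054 0;-0.003 0.002 0.054 0;-0.003 0.002 0.054 0"

```text
t: 8.9
tool_pos: [0.6355, 0.1115, 0.1089]
orientation: [-1.479, -2.771, 0.001]
force: [0.3, 0.9, -0.2]
opening: 0.0465
gripper_force: 0.0
```

Call:
servo_tool:
  plan: "0 0 0 0;0 0 0 0;0 0 0 0;0 0 0 0;0 0 0 0;0 0 0 0;0 0 0 0"
  grip: 1
  grip_force: 30

```text
t: 9.48
tool_pos: [0.6345, 0.1104, 0.11]
orientation: [-1.478, -2.769, 0.005]
force: [-11.0, -5.0, 8.8]
opening: 0.0136
gripper_force: 30.0
```

Run:
```python
from h import *;from plant import status
s=status.read_state();print(s['t'],s['tool_pos'],s['opening'],s['force']);piv=W(130,130);d=s['tool_pos'][:2]-piv
print(np.hypot(*d),np.degrees(np.arctan2(d[1],d[0])-YAW)%360)
for k in np.linspace(0,36,13):
    a0=np.radians(133)+YAW;a=a0+np.radians(k);q=.141*np.array([np.cos(a)-np.cos(a0),np.sin(a)-np.sin(a0)])
    print(k,row(s,[*(s['tool_pos'][:2]+q),s['tool_pos'][2]]))
```

```text
9.4833 [0.63448774 0.11040817 0.10997396] 0.013615968483749945 [-11.03358653  -4.96241112   8.81867527]
0.14115997034002953 133.63406251858214
0.0 [0.0, 0.0, 0.0, 0.0]
3.0 [-0.0002, -0.0074, 0.0, 0.0]
6.0 [-0.0008, -0.0147, 0.0001, 0.0]
9.0 [-0.0017, -0.0221, 0.0001, 0.0]
12.0 [-0.003, -0.0293, 0.0001, 0.0]
15.0 [-0.0048, -0.0365, 0.0001, 0.0]
18.0 [-0.0069, -0.0436, 0.0002, 0.0]
21.0 [-0.0093, -0.0505, 0.0002, 0.0]
24.0 [-0.0121, -0.0574, 0.0002, 0.0]
27.0 [-0.0153, -0.064, 0.0002, 0.0]
30.0 [-0.0188, -0.0705, 0.0003, 0.0]
33.0 [-0.0227, -0.0768, 0.0003, 0.0]
36.0 [-0.0268, -0.0829, 0.0003, 0.0]
```

Pin gripped, with an opening of 13.6 mm. Next is the swing, in 3° rows.

Call:
servo_tool:
  plan: "-0.0002 -0.0074 0 -3;-0.0008 -0.0147 0 -6;-0.0017 -0.0221 0 -9;-0.003 -0.0293 0 -12;-0.0048 -0.0365 0 -15;-0.0069 -0.0436 0 -18;-0.0093 -0.0505 0 -21;-0.0121 -0.0574 0 -24;-0.0153 -0.064 0 -27;-0.0188 -0.0705 0 -30;-0.0227 -0.0768 0 -33;-0.0268 -0.0829 0 -36"

```text
t: 10.48
tool_pos: [0.5825, 0.0437, 0.1101]
orientation: [0.545, 3.093, 0.002]
force: [3.7, 3.7, -1.4]
opening: 0.0133
gripper_force: 30.0
```

Call:
servo_tool:
  plan: "-0.0002 -0.0074 0 -3;-0.0008 -0.0147 0 -6;-0.0017 -0.0221 0 -9;-0.003 -0.0293 0 -12;-0.0048 -0.0365 0 -15;-0.0069 -0.0436 0 -18;-0.0093 -0.0505 0 -21;-0.0121 -0.0574 0 -24;-0.0136 -0.0605 0 -25.5;-0.0153 -0.064 0 -27;-0.0164 -0.0661 0 -28;-0.0164 -0.0661 0 -28"

```text
t: 11.48
tool_pos: [0.5757, -0.0235, 0.1101]
orientation: [-0.216, 3.132, 0.003]
force: [5.2, 7.3, -0.7]
opening: 0.0137
gripper_force: 30.0
```

Run:
```python
from h import *;from plant import status
s=status.read_state();print(s['t'],s['tool_pos'],s['opening'],s['force']);piv=W(130,130);d=s['tool_pos'][:2]-piv
R=Ro.from_rotvec(s['orientation']).as_matrix()
print(np.hypot(*d),np.degrees(np.arctan2(d[1],d[0])-YAW)%360-132.98,R.T@s['force'],yang(R))
```

```text
11.4833 [ 0.57569064 -0.02347658  0.11011381] 0.01372452233948751 [ 5.15976204  7.27249536 -0.70116755]
0.13960271881220893 63.42561890762926 [-6.10949312  6.49197953  0.72956457] 97.9095316609725
```

Call:
servo_tool:
  plan: "-0.0005 -0.004 0 -1.5;-0.001 -0.008 0 -3;-0.0015 -0.0115 0 -4.5;-0.002 -0.015 0 -6;-0.002 -0.016 0 -6.5;-0.002 -0.016 0 -6.5"

```text
t: 11.98
tool_pos: [0.5786, -0.0374, 0.11]
orientation: [0.394, -3.117, -0.007]
force: [-3.7, 12.9, 5.2]
opening: 0.0135
gripper_force: 30.0
```

Call:
servo_tool:
  plan: "0 -0.001 0 0;0 -0.002 0 0;0 -0.002 0 0;0 -0.002 0 0"

```text
t: 12.32
tool_pos: [0.5787, -0.0379, 0.11]
orientation: [0.394, -3.116, -0.01]
force: [-5.4, 18.8, 6.5]
opening: 0.0135
gripper_force: 30.0
```

Run:
```python
from h import *;from plant import status
s=status.read_state();print(s['t'],s['tool_pos'],s['opening'],s['force']);piv=W(130,130);d=s['tool_pos'][:2]-piv
R=Ro.from_rotvec(s['orientation']).as_matrix()
print(np.hypot(*d),np.degrees(np.arctan2(d[1],d[0])-YAW)%360-132.98,R.T@s['force'],yang(R))
```

```text
12.3167 [ 0.57868222 -0.03788474  0.10997284] 0.013475154231273321 [-5.44110631 18.84278492  6.46018984]
0.13920419412520849 69.47437100950819 [ 0.57749819 19.64507858 -6.33463634] 104.41617962771669
```

The force went from about 13 to 20 N with almost no travel, so the arm is on its stop (estimated 69.5° of 69.9°). I'll check the turntable once more before handing in.

Run:
```python
from h import *;from plant import eyes
for n in("top","scene"):
    c=eyes.read_camera(n);cv2.imwrite(f"pics/{n}5.png",c['image'])
    o=dict(top=[.5627,-.114],scene=[.5646,-.1105])[n]
    g=gauges(c['image'],c,dict(top=(337,226),scene=(228,250))[n],75)-o
    print(n,np.c_[np.hypot(*g.T),(np.degrees(np.arctan2(*g.T[::-1])-YAW))%360].round(3).tolist())
```

```text
top [[0.075, 151.233]]
scene [[0.075, 211.651], [0.075, 31.267], [0.076, 271.349], [0.076, 331.354]]
```

View pics/scene5.png

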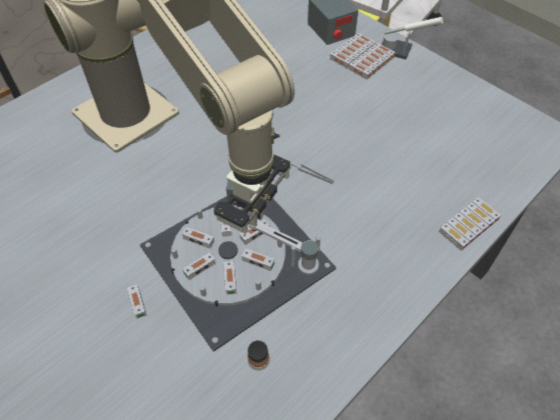

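The scene shows the press arm swung in over the cell, from the pivot at (309,250) to the gripper near (250,215). The table angle hasn't changed (31.3° modulo 60), and the loose cell, jar and tweezers are where they were.

```bash
python3 -c "
from plant import robot
print(robot.close_job())"
```

```text
the job is handed in; nothing more can be done
None
```

I turned the turntable one step, to about 61° by the cameras (target 60°, tolerance about 3.4°), swung the press arm to its stop and handed the job in with the gripper still holding it there; no verdict was returned.

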